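# Lift the hot lid off the bead kiln with the lid lifter

### The arm

A 7-joint arm with a two-finger parallel gripper is mounted at the origin on the work surface. World frame = base frame: x ahead of the robot, y to its left, z up, the work surface at z = 0. Lengths are in m, angles in rad, forces in N, time in s.
With the tool pointing down it reaches from about 0.35 to 0.9 m from the base axis. Payload 19.9 kg.
Tool frame: the origin (TCP) lies midway between the tips of the shut fingers; the grasp point (between the pads) lies ctrl.grip_point_offset behind it (ctrl.grip_point_offset is the distance from the TCP to the grasp point, in m); z points along the fingers, y is the line along which they close (so a half turn about z gives the same grasp; the last joint's range is limited). The gripper opens to 94 mm and grips with 3 to 60 N. Pads are 16 mm wide; open, the fingers measure 119 mm over their backs; the gripper's body (75 mm by 177 mm) begins 78 mm behind the grasp point.
Start: joints at [1.181, 0.417, -0.01, 1.614, 0.005, 1.111, -0.053], TCP at [0.213, -0.588, 0.172] pointing down, gripper open.
Joint ranges: [-2.81, 2.81], [-0.39, 2.02], [-1.27, 1.25], [0.06, 2.57], [-1.19, 4.33], [0.19, 2], [-2.82, 2.82]. Speed limits (rad/s): [1.89, 1.89, 2.39, 2.39, 3.01, 3.01, 3.01].

### API

Orientations are given as a unit quaternion [x, y, z, w].
In Python, from workcell import ctrl gives the robot as it stands.
- The arm moves only by the tool apply_moves, never from a script. Its argument "rows" is one flat list of numbers, 5 for each row, row after row: the finger opening in cm, from 0 to 9.4, then the shift along the tool's x, y, z in cm, then the turn about the tool's z in rad. A call has 1 to 12 rows; each row is the pose to reach, as a shift and turn from the pose commanded when the call began, along the tool's axes at that moment; what a row does not reach only later rows make up. A row lasts 1/8 s, in which the tool goes at most 62.5 mm and 10.7 degrees, less where a joint would pass 70% of its speed; a pose out of reach is approached as far as the arm can. A call with a gripper value outside its range is refused whole. The fingers move at their own pace and stop on an object; "grip_force" is the grip in N (left out, the last holds). Time passes only in rows, so rows that repeat a pose let the fingers close. It gives the time, the measured TCP pose, the force, the opening and the grip force at its end, in the units of the state.
- ctrl.observe(): the state, without advancing time (a new reading comes with each control period).
- ctrl.grab_frame(name): name is "side" or "top" or "wrist"; returns the picture (480x640x3 uint8, red, green, blue); there is no depth.
- ctrl.camera_model(name): a dict with "fx", "fy", "cx", "cy" (pixels), "R" (3x3) and "t" (3): a world point X has camera coordinates R X + t; the wrist camera has in their place "T_tool_cam" (4x4, takes a point from camera to tool coordinates, whose origin is the TCP and whose axes are the flange's). Camera axes: x right, y down, z forward; pixel columns grow to the right and rows downward; lengths in m; the calibration is good to about 2 mm. The wrist camera is an equidistant fisheye: a pixel r from the principal point sees the ray r / f radians off the axis. A picture is of the moment at which its call begins: read the wrist's pose just before it. camera_model takes no time and is no camera call.
- ctrl.sign_off(): hands the job in; it is judged then, once.
Trained networks look in the newest picture that a camera, given by its name, has taken for a name from the list of things; names that differ only in an ending like _2 or _b are one class to them, and where a whole thing is asked for, a point or a joint stands for the part that bears it (a point fixed in the world has none). Each returns a list of dicts, best first, with "p" (0 to 1); they miss things now and then, are a little off and sometimes report something else, mostly with a low value. They report only what shows in the picture. A call takes as long as a camera call. They do not tell look-alikes from the thing itself.
- ctrl.outline_of(camera, thing): "mask" (480x640 bool, what is visible of it) and "centre" ([column, row] in pixels, amid what is visible of it).
The state is a dict: "t": time; "qpos": joint angles; "qvel": joint speeds; "tau": joint torques, N m; "eef_pos": TCP position; "ee_rot": TCP orientation; "wrist_force": force on the tool from outside, world axes, zero at the start; "wrist_torque": the same for the moment, N m; "width": finger opening in m; "grip_force": force on a finger pad.
Only numpy, scipy, OpenCV 4.12 (cv2) and the standard library are available. Lean on these libraries where they do the work, as an engineer would, in place of code of your own. Each camera call takes 0.05 s, during which the arm holds its last target. There are 200 camera calls.

### The job

The bead kiln is still hot. Pick up the lid lifter by its green grip, hook it under the loop of the kiln's terracotta-coloured lid, lift the lid off, keeping it level and never touching it with the gripper, and set it down in the middle of the round cork rest. Then unhook the lifter and stand it back upright on the table, clear of the lid; leave the blue pot's lid alone.

Things in the scene. Friction and masses are not known exactly. Their poses are not given: they have to be found in the camera images.
- hot_lid: Terracotta-coloured disc, 150 mm wide, 12 mm thick, 0.28-0.46 kg, loose on the fixed dark grey kiln (lamp lit). Origin: centre of the underside of its 6 mm white plug (100 mm wide, in the kiln's mouth), 84 mm above the table; z up, disc top at 18 mm. Steel loop of 8 mm bar: legs at y = -42 and +42 mm, level bar along y, centreline at z = 66 mm (44 mm free below). Hook in along x, either side.
- lifter: Stands loose on its prongs, 0.2 kg. Origin on the table under the grip; z up. Grip: green 30 x 30 mm block, sides square to x and y, z 95 to 145 mm. 8 mm steel frame: arm at z = 91 mm back to x = -45 mm, spine down, then two prongs at y = -18 and +18 mm (undersides z = 0) forward to x = 35 mm, tips turned up to z = 18 mm at x = 42 mm. Carry the loop bar at about x = 0, under the grip.
- rest: Fixed round cork disc, 190 mm across and 20 mm high, with a dark brown spot in the middle. Origin: centre of its underside, on the table; z up. The lid stands on it on its plug, so the lid's origin is then 20 mm above the table.
- cool_lid: Lid of the cold blue glaze pot, to be left alone: same shape, sizes, origin and axes as the hot lid, but blue. Pot and kiln are alike, fixed, 170 mm across and 90 mm high; only their colours and lamps differ.
There are look-alikes about, which are no part of the job. Of the things that look like the hot_lid, the middle-sized one is meant.

How it is judged:
By the outcome, as a careful person would: the job done as asked, in the order asked, and still so for the second after the job is handed in, with the robot touching nothing.
It also fails if it takes over 59 s, if anything falls off the work surface, if the arm or the gripper's body presses on something with over 40 N, if the wrist force passes 120 N, or if a joint passes its speed limit or range.

## Working session

There is one attempt and no reset: what is moved stays moved. The work goes in short steps, Python scripts to look and compute and a tool call to move; the robot and the scene stay as the last step left them, time stands still between calls to the robot, and variables do not carry over. Pictures are saved under pics/ and viewed, at most 13 in all, crops included, and the job is handed in when it is done.

Besides the shell and the picture viewer there is one more tool, called after "Call:" by a JSON object that holds its "api" and its "payload". apply_moves: Moves the arm, as the interface text tells. Its arguments: {"type":"object","properties":{"rows":{"type":"array"},"grip_force":{"type":"number"}},"required":["rows"]}

```bash
mkdir -p pics; ls; python3 - <<'E'
from workcell import ctrl
import cv2,numpy as np
np.set_printoptions(precision=4,suppress=True)
s=ctrl.observe();print(s);print(ctrl.grip_point_offset)
ims=[]
for n in("top","side"):
    im=ctrl.grab_frame(n);cv2.imwrite(f"pics/{n}0.png",im[:,:,::-1])
    m=ctrl.camera_model(n);print(n,m)
    for th in("hot_lid","lifter","rest","cool_lid"):
        for d in ctrl.outline_of(n,th):
            ys,xs=np.nonzero(d["mask"]);print(th,round(d["p"],2),d["centre"],xs.min(),xs.max(),ys.min(),ys.max(),len(xs))
print(ctrl.camera_model("wrist"))
E
```

```text
pics
{'t': 0.0, 'qpos': array([ 1.1815,  0.4179, -0.0103,  1.6142,  0.0047,  1.1107, -0.053 ]), 'qvel': array([-0.0006,  0.0008,  0.0004, -0.0005, -0.0003,  0.0004, -0.0013]), 'tau': array([  0.0006, -85.1258,   0.6391, -42.5974,  -0.0488,   0.0188,
         0.0002]), 'eef_pos': array([ 0.2129, -0.5872,  0.1711]), 'ee_rot': array([ 0.9849,  0.173 , -0.0001, -0.0006]), 'wrist_force': array([0.4229, 0.3586, 0.2892]), 'wrist_torque': array([ 0.0215, -0.0003,  0.0517]), 'grip_force': 0.0, 'width': 0.09378280340539895}
0.0188
top {'fx': 554.0414267733231, 'fy': 554.0414267733231, 'cx': 321.3842389918653, 'cy': 239.2747625752342, 'R': array([[ 0.0029, -0.9999, -0.014 ],
       [-0.9822, -0.0002, -0.1876],
       [ 0.1876,  0.0143, -0.9821]]), 't': array([0.0885, 0.5254, 1.4009])}
hot_lid 0.95 [242.1, 228.9] 214 272 199 257 2733
hot_lid 0.85 [249.4, 311.2] 229 266 288 325 1099
hot_lid 0.76 [174.0, 308.0] 135 213 270 348 4915
lifter 0.96 [352.4, 275.1] 344 361 256 289 457
rest 0.59 [359.0, 203.1] 325 396 169 237 3836
cool_lid 0.95 [475.5, 235.3] 443 503 207 264 2759
side {'fx': 598.8467363383119, 'fy': 598.8467363383119, 'cx': 319.2638464014915, 'cy': 229.63491035178978, 'R': array([[-0.8961, -0.4438, -0.007 ],
       [-0.3386,  0.6939, -0.6355],
       [ 0.2869, -0.5671, -0.772 ]]), 't': array([0.4904, 0.1578, 1.1741])}
hot_lid 0.96 [344.6, 354.0] 319 372 329 380 2167
hot_lid 0.71 [299.9, 443.9] 239 363 388 479 9612
hot_lid 0.58 [253.4, 292.7] 210 291 257 328 4650
lifter 0.77 [363.6, 212.1] 338 383 184 248 935
rest 0.59 [285.1, 199.2] 248 331 166 232 4474
cool_lid 0.78 [383.9, 112.0] 351 414 83 131 2292
{'fx': 371.64829954431775, 'fy': 371.64829954431775, 'cx': 323.1808217156578, 'cy': 231.68307249170607, 'T_tool_cam': array([[-0.0007, -0.9655, -0.2605,  0.0749],
       [ 1.    , -0.0006, -0.0005,  0.0002],
       [ 0.0003, -0.2605,  0.9655, -0.2125],
       [ 0.    ,  0.    ,  0.    ,  1.    ]])}
```

View pics/top0.png

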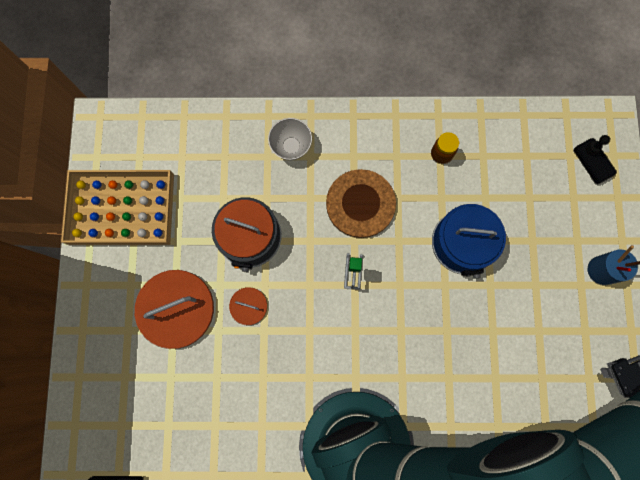

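View pics/side0.png

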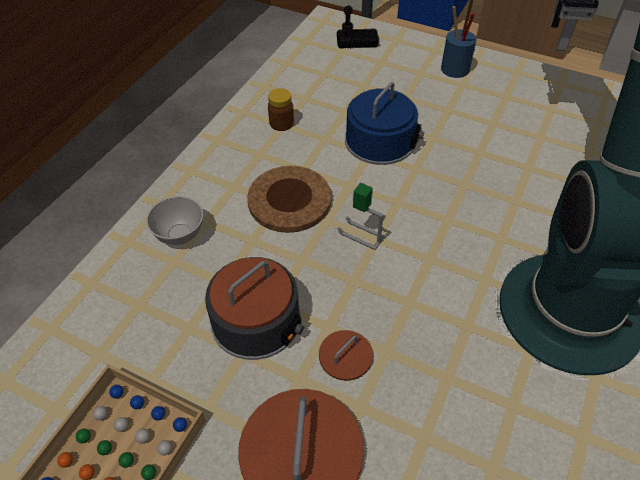

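Look-alikes (top view): the large lid (174,308) and the small one (249,306) both lie on the table. The lid on the dark grey kiln at (242,229) is the middle-sized one, so it is the one meant. I'll fit poses by chamfer matching on the masks and confirm with a crop.

```bash
cat > h.py <<'E'
import numpy as np,cv2
from scipy.optimize import minimize
from scipy.spatial import cKDTree
from scipy.spatial.transform import Rotation as Ro
from workcell import ctrl
np.set_printoptions(precision=4,suppress=True)
def rod(a,b,r=.004,n=25):
    a,b=np.array(a,float),np.array(b,float);d=(b-a)/np.linalg.norm(b-a)
    u=np.cross(d,[0.3,0.5,0.8]);u/=np.linalg.norm(u);v=np.cross(d,u)
    return np.vstack([a+(b-a)*t+r*(np.cos(w)*u+np.sin(w)*v) for t in np.linspace(0,1,n) for w in np.arange(0,6.28,1.05)])
def box(x0,x1,y0,y1,z0,z1,n=8):
    g=np.array(np.meshgrid(np.linspace(x0,x1,n),np.linspace(y0,y1,n),np.linspace(z0,z1,n))).reshape(3,-1).T;return g
def disc(r,z0,z1):
    return np.array([[q*np.cos(w),q*np.sin(w),z] for q in np.linspace(0,r,14) for w in np.arange(0,6.28,.06) for z in(z0,z1)])
GRIP=box(-.015,.015,-.015,.015,.095,.145)
LIFTER=np.vstack([GRIP,rod([0,0,.091],[-.045,0,.091]),rod([-.045,0,.091],[-.045,0,.004]),rod([-.045,-.018,.004],[-.045,.018,.004])]+
 [rod([-.045,s,.004],[.035,s,.004]) for s in(-.018,.018)]+[rod([.037,s,.004],[.042,s,.016],n=8) for s in(-.018,.018)])
LOOP=np.vstack([rod([0,-.042,.066],[0,.042,.066])]+[rod([0,s,.018],[0,s,.066]) for s in(-.042,.042)])
LID=np.vstack([disc(.075,.006,.018),LOOP])
def proj(cam,X,state=None):
    m=ctrl.camera_model(cam)
    if cam!="wrist":
        c=X@np.array(m["R"]).T+m["t"];return np.c_[m["fx"]*c[:,0]/c[:,2]+m["cx"],m["fy"]*c[:,1]/c[:,2]+m["cy"]]
    T=np.array(m["T_tool_cam"]);Rt=Ro.from_quat(state["ee_rot"]).as_matrix()
    p=(X-state["eef_pos"])@Rt;c=(p-T[:3,3])@T[:3,:3]
    rr=np.hypot(c[:,0],c[:,1]);th=np.arctan2(rr,c[:,2]);k=th/np.maximum(rr,1e-9)
    return np.c_[m["fx"]*c[:,0]*k+m["cx"],m["fy"]*c[:,1]*k+m["cy"]]
def place(M,x,y,z,a):
    c,s=np.cos(a),np.sin(a);return M@np.array([[c,s,0],[-s,c,0],[0,0,1]])+[x,y,z]
def fit(M,views,x0,yaws,z,sub=1):
    # views: (cam, mask, state)
    data=[]
    for cam,m,s in views:
        ys,xs=np.nonzero(m);P=np.c_[xs,ys][::max(1,len(xs)//1500)].astype(float)
        dt=cv2.distanceTransform((~m).astype(np.uint8),cv2.DIST_L2,5);data.append((cam,P,dt,s))
    def cost(p):
        X=place(M,p[0],p[1],z,p[2]);t=0
        for cam,P,dt,s in data:
            q=proj(cam,X,s);o=cv2.remap(dt,q[:,:1].astype(np.float32),q[:,1:].astype(np.float32),1,borderMode=cv2.BORDER_REPLICATE)
            d,_=cKDTree(q).query(P);t+=np.mean(o)+np.mean(np.maximum(d-.7,0))
        return t/len(data)
    R=[]
    for a in yaws:
        r=minimize(cost,[*x0,a],method="Nelder-Mead",options=dict(initial_simplex=np.array([[*x0,a],[x0[0]+.02,x0[1],a],[x0[0],x0[1]+.02,a],[*x0,a+.3]]),xatol=1e-4,fatol=1e-4))
        R.append((r.fun,r.x))
    R.sort(key=lambda t:t[0]);return R
def ray(cam,uv,z):
    m=ctrl.camera_model(cam);R=np.array(m["R"]);d=R.T@[(uv[0]-m["cx"])/m["fx"],(uv[1]-m["cy"])/m["fy"],1];o=-R.T@m["t"]
    return o+d*(z-o[2])/d[2]
E
cat > a.py <<'E'
from h import *
ims={n:cv2.imread(f"pics/{n}0.png")[:,:,::-1] for n in("top","side")}
def near(cam,th,c):
    return min(ctrl.outline_of(cam,th),key=lambda d:np.hypot(*(np.array(d["centre"])-c)))["mask"]
for th,M,ct,cs,z,zc in(("lifter",LIFTER,(352,275),(363,212),0,.05),("hot_lid",LID,(242,229),(253,292),.084,.102),("cool_lid",LID,(475,235),(384,112),.084,.102)):
    V=[(c,near(c,th,q),None) for c,q in(("top",ct),("side",cs))]
    x0=ray("top",ct,zc)[:2]
    R=fit(M,V,x0,np.arange(-3.14,3.1,.52) if th=="lifter" else np.arange(-1.57,1.5,.52),z)
    print(th,[(round(f,2),x.round(4)) for f,x in R[:4]])
    for v in V:
        for u,w in proj(v[0],place(LIFTER if th=="lifter" else LOOP,R[0][1][0],R[0][1][1],z,R[0][1][2]))[::3].astype(int):
            o=ims[v[0]]=np.ascontiguousarray(ims[v[0]]); 
            if th=="lifter" or 1: o[w,u]=(255,0,255)
for c in("top","side"):
    d=max(ctrl.outline_of(c,"rest"),key=lambda d:d["p"])["mask"];cs,_=cv2.findContours(d.astype(np.uint8),0,1)
    k=max(cs,key=cv2.contourArea)[:,0,:]
    P=np.array([ray(c,q,.02)[:2] for q in k]);print("rest",c,cv2.minEnclosingCircle((P*1000).astype(np.float32)))
a=ims["top"][190:310,200:380];b=ims["side"][170:370,200:400]
raw=cv2.imread("pics/top0.png")[190:310,200:380][:,:,::-1]
o=np.hstack([np.vstack([cv2.resize(a,(390,260)),cv2.resize(raw,(390,260))]),cv2.resize(b,(400,520))[:,:]])
cv2.imwrite("pics/crop1.png",np.ascontiguousarray(o[:,:,::-1]))
E
python3 a.py
```

```text
lifter [(np.float64(0.16), array([ 0.4468,  0.0057, -0.0714])), (np.float64(0.16), array([ 0.4468,  0.0057, -0.0712])), (np.float64(0.16), array([ 0.447 ,  0.0057, -0.0703])), (np.float64(0.16), array([ 0.4469,  0.0057, -0.0728]))]
hot_lid [(np.float64(0.1), array([ 0.5445,  0.2872, -0.3532])), (np.float64(0.1), array([ 0.5448,  0.2869, -0.8382])), (np.float64(0.1), array([ 0.545 ,  0.2874, -1.2576])), (np.float64(0.1), array([ 0.5446,  0.2872, -0.2941]))]
cool_lid [(np.float64(0.06), array([ 0.5257, -0.2933, -0.0975])), (np.float64(0.06), array([ 0.5256, -0.293 , -0.095 ])), (np.float64(0.06), array([ 0.5264, -0.2935, -0.1067])), (np.float64(0.08), array([ 0.5262, -0.2939, -1.1756]))]
rest top ((630.6253662109375, -17.4622802734375), 98.42772674560547)
rest side ((627.2672119140625, -8.194785118103027), 101.46003723144531)
```

View pics/crop1.png

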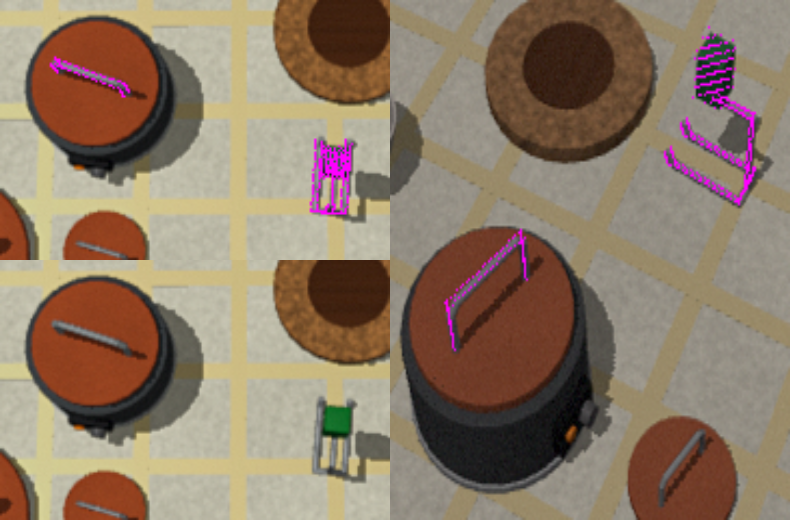

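The crop shows the kiln's lamp lit orange, and the lid at (242,229) sits on it, so this is the middle-sized one. The overlays match the lid loop and the lifter. Next I'll refine the loop yaw and the rest centre, and work out the first move.

```bash
cat >> h.py <<'E'
def loopmask(im,mask):
    hsv=cv2.cvtColor(np.ascontiguousarray(im),cv2.COLOR_RGB2HSV)
    ys,xs=np.nonzero(mask);h=np.zeros(mask.shape,np.uint8);cv2.fillConvexPoly(h,cv2.convexHull(np.c_[xs,ys].astype(np.int32)),1)
    h=cv2.erode(h,np.ones((5,5),np.uint8))
    m=((hsv[...,1]<90)&(hsv[...,2]>70)&(h>0)).astype(np.uint8)
    n,l,st,_=cv2.connectedComponentsWithStats(m)
    return l==1+np.argmax(st[1:,4])
def go(x,y,z,th,s=None):
    """shift cm & turn from present pose to TCP x,y,z heading th (tool x axis)"""
    s=s or ctrl.observe();R=Ro.from_quat(s["ee_rot"]).as_matrix();d=R.T@(np.array([x,y,z])-s["eef_pos"])*100
    t0=np.arctan2(R[1,0],R[0,0]);print("pose",s["eef_pos"],"th",t0.round(4),"-> shift",d.round(2),"turn",round((t0-th+np.pi)%(2*np.pi)-np.pi,3))
E
cat > b.py <<'E'
from h import *
ims={n:cv2.imread(f"pics/{n}0.png")[:,:,::-1] for n in("top","side")}
V=[]
for c,q in(("top",(242,229)),("side",(253,292))):
    m=min(ctrl.outline_of(c,"hot_lid"),key=lambda d:np.hypot(*(np.array(d["centre"])-q)))["mask"]
    l=loopmask(ims[c],m);print(c,l.sum());V.append((c,l,None))
for k in(V,V[:1],V[1:]): print([(round(f,2),x) for f,x in fit(LOOP,k,(.545,.287),(-.6,-.35),.084)])
W=[(c,max(ctrl.outline_of(c,"rest"),key=lambda d:d["p"])["mask"],None) for c in("top","side")]
for k in(W,W[:1],W[1:]): print("rest",fit(disc(.095,0,.02),k,(.63,-.013),(0,),0)[0])
go(.447,.006,.25,-.07+np.pi/2)
E
python3 b.py
```

```text
top 113
side 195
[(np.float64(1.89), array([ 0.5472,  0.2866, -0.312 ])), (np.float64(1.89), array([ 0.5468,  0.2859, -0.3091]))]
[(np.float64(0.67), array([ 0.5482,  0.2898, -0.3239])), (np.float64(0.67), array([ 0.5482,  0.2898, -0.3223]))]
[(np.float64(2.85), array([ 0.547 ,  0.2829, -0.2948])), (np.float64(2.85), array([ 0.547 ,  0.2829, -0.2961]))]
rest (np.float64(0.12484796542473753), array([ 0.6317, -0.0169,  0.2751]))
rest (np.float64(0.08642602902308888), array([ 0.6344, -0.015 ,  0.1892]))
rest (np.float64(0.14930689026427418), array([ 0.6314, -0.0184,  0.3225]))
pose [ 0.213  -0.5876  0.1716] th 0.3478 -> shift [ 42.23 -47.83  -7.84] turn -1.153
```

Call:
{"api": "apply_moves", "payload": {"rows": [9.4, 2, -3, -5, -0.1, 9.4, 6, -8, -7.8, -0.25, 9.4, 10, -12, -7.8, -0.4, 9.4, 14, -16, -7.8, -0.55, 9.4, 18, -20, -7.8, -0.7, 9.4, 22, -24.5, -7.8, -0.85, 9.4, 26, -29, -7.8, -1.0, 9.4, 30, -34, -7.8, -1.1, 9.4, 34, -38.5, -7.8, -1.153, 9.4, 38, -43, -7.8, -1.153, 9.4, 41, -46.5, -7.8, -1.153, 9.4, 42.2, -47.8, -7.8, -1.153]}}

```text
t: 2.6
eef_pos: [0.4473, 0.0082, 0.2499]
ee_rot: [0.73, 0.683, 0.0, 0.0]
wrist_force: [-0.7, -1.1, -0.1]
width: 0.0937
grip_force: 0.0
```

```bash
cat > c.py <<'E'
from h import *
s=ctrl.observe();im=ctrl.grab_frame("wrist")
V=[]
for th in("lifter","rest","hot_lid"):
    for d in ctrl.outline_of("wrist",th):
        print(th,round(d["p"],2),d["centre"],d["mask"].sum())
        if th=="lifter" and not V: V.append(("wrist",d["mask"],s))
        if th=="rest" and d["p"]>.5: print(fit(disc(.095,0,.02),[("wrist",d["mask"],s)],(.632,-.017),(0,),0)[0])
o=im.copy()
if V:
    R=fit(LIFTER,V,(.447,.006),(-.07,.1),0);print(R)
    for u,w in proj("wrist",place(LIFTER,*R[0][1][:2],0,R[0][1][2]),s)[::4].astype(int): 
        if 0<=u<640 and 0<=w<480:o[w,u]=(255,0,255)
    x,y,a=R[0][1];go(x,y,.107,a+np.pi/2,s)
cv2.imwrite("pics/w1.png",np.ascontiguousarray(o[:,:,::-1]))
E
python3 c.py
```

```text
lifter 0.92 [321.2, 211.2] 2408
rest 0.9 [463.7, 202.4] 15329
(np.float64(0.5808754901798285), array([ 0.6306, -0.0201,  0.2317]))
hot_lid 0.94 [406.2, 3.4] 480
hot_lid 0.68 [232.9, 12.7] 1471
[(np.float64(0.3351263944716014), array([ 0.4472,  0.0031, -0.0886])), (np.float64(0.33514115020218316), array([ 0.4472,  0.0031, -0.0882]))]
pose [0.4473 0.0082 0.2499] th 1.5039 -> shift [-0.51  0.01 14.29] turn 0.022
```

View pics/w1.png

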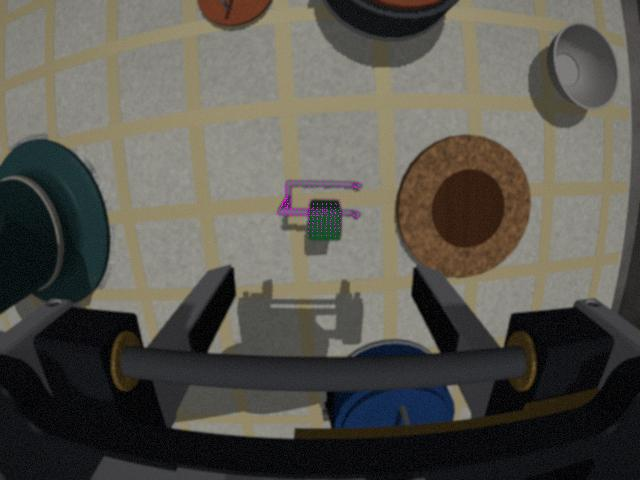

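The overlay sits on the lifter (grip at (323,220)), and the rest is at (464,203). Descending to grasp along the lifter's x.

Call:
{"api": "apply_moves", "payload": {"rows": [9.4, -0.4, 0, 4, 0.02, 9.4, -0.4, 0, 9, 0.02, 9.4, -0.4, 0, 12.5, 0.02, 9.4, -0.4, 0, 14.2, 0.02, 9.4, -0.4, 0, 14.2, 0.02, 2, -0.4, 0, 14.2, 0.02, 2, -0.4, 0, 14.2, 0.02, 2, -0.4, 0, 14.2, 0.02, 2, -0.4, 0, 14.2, 0.02, 2, -0.4, 0, 14.2, 0.02, 2, -0.4, 0, 14.2, 0.02, 2, -0.4, 0, 14.2, 0.02], "grip_force": 50}}

```text
t: 4.3
eef_pos: [0.4466, 0.0017, 0.1077]
ee_rot: [0.738, 0.675, 0.0, -0.0]
wrist_force: [0.9, 0.7, -0.4]
width: 0.0291
grip_force: 50.0
```

```bash
python3 c.py; python3 -c "
from h import *
print(ctrl.observe()['qpos'])"
```

```text
lifter 0.57 [315.4, 252.7] 6775
rest 0.64 [510.5, 220.3] 25951
(np.float64(1.001591337911183), array([ 0.6333, -0.0176,  0.0222]))
[(np.float64(0.7498744249324848), array([ 0.4465,  0.0034, -0.0893])), (np.float64(0.7499682743488411), array([ 0.4465,  0.0034, -0.0899]))]
pose [0.4466 0.0017 0.1077] th 1.4808 -> shift [ 0.17 -0.03  0.07] turn -0.001
[ 0.5243  0.2347 -0.6647  2.0853  0.1873  0.8789 -0.3373]
```

```bash
cat >> h.py <<'E'
OFF=np.array([.0015,0,0.1077]) # lifter origin in tool axes from TCP
def lgo(x,y,z,a,s=None):
    th=a+np.pi/2; go(x-.0015*np.cos(th),y-.0015*np.sin(th),z+.1077,th,s)
E
python3 -c "
from h import *
lgo(.437,.324,.125,-.33)"
```

```text
pose [0.4466 0.0017 0.1077] th 1.4808 -> shift [ 31.87  -3.89 -12.5 ] turn 0.24
```

Call:
{"api": "apply_moves", "payload": {"rows": [2, 0, 0, -3, 0, 2, 0, 0, -7, 0, 2, 2, 0, -11, 0, 2, 6, -0.5, -12.5, 0.05, 2, 10.5, -1, -12.5, 0.1, 2, 15, -2, -12.5, 0.15, 2, 20, -3, -12.5, 0.2, 2, 24.5, -3.5, -12.5, 0.24, 2, 28.5, -3.9, -12.5, 0.24, 2, 31, -3.9, -12.5, 0.24, 2, 31.9, -3.9, -12.5, 0.24, 2, 31.9, -3.9, -12.5, 0.24], "grip_force": 60}}

```text
t: 6.0
eef_pos: [0.4362, 0.3226, 0.2324]
ee_rot: [0.814, 0.582, -0.0, -0.0]
wrist_force: [-0.2, -0.3, -1.2]
width: 0.0285
grip_force: 60.0
```

```bash
cat > d.py <<'E'
from h import *
import sys
s=ctrl.observe();print(s["eef_pos"],s["qpos"],s["grip_force"],s["width"]);im=ctrl.grab_frame("wrist");o=im.copy()
for d in ctrl.outline_of("wrist","hot_lid"): print(round(d["p"],2),d["centre"],d["mask"].sum())
for d in ctrl.outline_of("wrist","lifter")[:1]:
    print("lifter",d["p"],fit(place(LIFTER,0,0,0,0),[("wrist",d["mask"],s)],s["eef_pos"][:2],(-.33,),s["eef_pos"][2]-.1077)[0])
def draw(M,p,z,c):
    for u,w in proj("wrist",place(M,p[0],p[1],z,p[2]),s)[::2].astype(int):
        if 0<=u<640 and 0<=w<480:o[w,u]=c
draw(LOOP,(.546,.287,-.33),.084,(0,255,255))
t=np.linspace(0,6.28,200);draw(np.c_[.075*np.cos(t),.075*np.sin(t),0*t+.018].repeat(2,0),(.546,.287,0),.084,(0,255,255))
th=np.arctan2(*Ro.from_quat(s["ee_rot"]).as_matrix()[[1,0],0])
draw(LIFTER,(s["eef_pos"][0]+.0015*np.cos(th),s["eef_pos"][1]+.0015*np.sin(th),th-np.pi/2),s["eef_pos"][2]-.1077,(255,0,255))
cv2.imwrite(sys.argv[1],np.ascontiguousarray(o[:,:,::-1]));cv2.imwrite("pics/raw.png",np.ascontiguousarray(im[:,:,::-1]))
E
python3 d.py pics/w2.png
```

```text
[0.4362 0.3226 0.2324] [ 0.0234  0.3216 -0.8793  1.7236  0.2618  1.2206 -1.2514] 59.995940923690796 0.02847048677928698
0.77 [208.9, 104.0] 22305
0.67 [437.7, 211.8] 16166
0.63 [248.6, 244.3] 2412
lifter 0.78 (np.float64(0.768524375911184), array([ 0.4364,  0.324 , -0.326 ]))
```

View pics/w2.png

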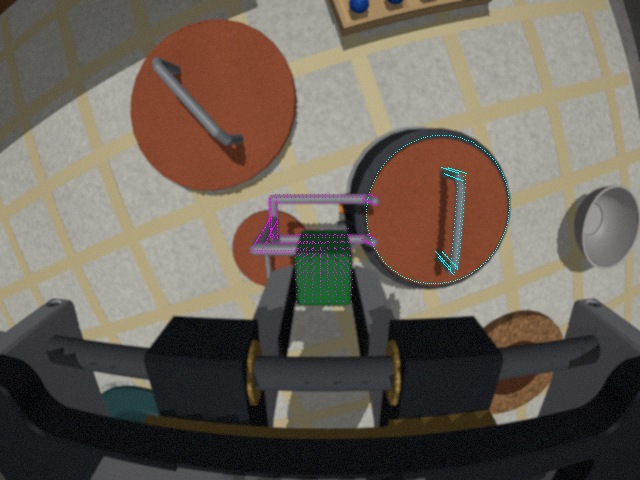

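Overlays agree: the lifter's prongs at (375,200)–(375,242) and the loop bar near (458,220). I'll fit the loop in this view and work out the insertion.

```bash
cat > e.py <<'E'
from h import *
s=ctrl.observe();im=cv2.imread("pics/raw.png")[:,:,::-1]
m=min(ctrl.outline_of("wrist","hot_lid"),key=lambda d:np.hypot(*(np.array(d["centre"])-(437,212))))["mask"]
l=loopmask(im,m);print(l.sum())
a=fit(LOOP,[("wrist",l,s)],(.546,.287),(-.33,),.084)[0];print(a)
print(fit(disc(.075,.006,.018),[("wrist",m|l,s)],(.546,.287),(0,),.084)[0])
x,y,t=a[1]
for L in(.115,0): 
    for z in (.115,): lgo(x-L*np.cos(t),y-L*np.sin(t),z,t,s)
o=im[140:300,340:540].copy();o[l[140:300,340:540]]=(255,0,255)
cv2.imwrite("pics/c2.png",cv2.resize(np.hstack([im[140:300,340:540],o]),None,fx=2,fy=2)[:,:,::-1])
E
python3 e.py
```

```text
952
(np.float64(2.061620440208359), array([ 0.5459,  0.2836, -0.2741]))
(np.float64(0.6757391412659903), array([0.5443, 0.2833, 0.216 ]))
pose [0.4367 0.3218 0.2327] th 1.2395 -> shift [-0.86  0.1   1.  ] turn -0.057
pose [0.4367 0.3218 0.2327] th 1.2395 -> shift [-0.21 11.58  1.  ] turn -0.057
```

View pics/c2.png

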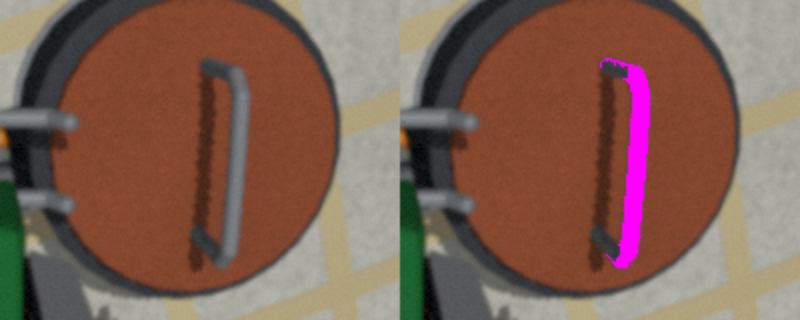

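```bash
cat > f.py <<'E'
from h import *
from scipy.optimize import least_squares
s=ctrl.observe()
def bp(uv,z): return least_squares(lambda p:(proj("wrist",np.array([[p[0],p[1],z]]),s)[0]-uv),(.55,.28)).x
im=cv2.imread("pics/raw.png")[:,:,::-1]
m=min(ctrl.outline_of("wrist","hot_lid"),key=lambda d:np.hypot(*(np.array(d["centre"])-(437,212))))["mask"]
l=loopmask(im,m);P=[]
for r in range(190,262,6):
    x=np.nonzero(l[r])[0];P.append(bp((x.mean(),r),.15))
P=np.array(P);c=np.polyfit(P[:,1],P[:,0],1);print("bar x=",c,"yaw",-np.arctan(c[0]),"resid",np.abs(np.polyval(c,P[:,1])-P[:,0]).max())
A=bp((459,176),.15);B=bp((451.5,271),.15);print(A,B,np.linalg.norm(A-B),(A+B)/2)
E
python3 f.py
```

```text
bar x= [0.3325 0.4505] yaw -0.32097508646837164 resid 0.0003873559944704841
[0.5572 0.3263] [0.5304 0.2465] 0.08412959248201683 [0.5438 0.2864]
```

```bash
python3 -c "
from h import *
t=-.32
for L,z in((.115,.115),(.05,.115),(0,.115)): lgo(.545-L*np.cos(t),.2855-L*np.sin(t),z,t)"
```

```text
pose [0.4367 0.322  0.2328] th 1.2396 -> shift [-0.21 -0.07  1.01] turn -0.011
pose [0.4367 0.322  0.2328] th 1.2396 -> shift [-0.13  6.43  1.01] turn -0.011
pose [0.4367 0.322  0.2328] th 1.2396 -> shift [-0.08 11.43  1.01] turn -0.011
```

Call:
{"api": "apply_moves", "payload": {"rows": [2, -0.2, 0, 0.5, -0.01, 2, -0.2, 0, 1, -0.01, 2, -0.2, 1, 1, -0.01, 2, -0.2, 2.5, 1, -0.01, 2, -0.1, 4, 1, -0.01, 2, -0.1, 5.5, 1, -0.01, 2, -0.1, 7, 1, -0.01, 2, -0.1, 8.5, 1, -0.01, 2, -0.1, 9.8, 1, -0.01, 2, -0.1, 10.8, 1, -0.01, 2, -0.1, 11.4, 1, -0.01, 2, -0.1, 11.4, 1, -0.01]}}

```text
t: 7.75
eef_pos: [0.544, 0.2849, 0.2226]
ee_rot: [0.811, 0.585, -0.0, -0.0]
wrist_force: [-1.4, -0.7, -2.3]
width: 0.0287
grip_force: 60.0
```

```bash
sed -i 's/(.546,.287,-.33)/(.545,.2855,-.32)/' d.py; python3 d.py pics/w3.png; python3 -c "
from h import *
cv2.imwrite('pics/s3.png',cv2.resize(ctrl.grab_frame('side')[180:380,180:440],None,fx=3,fy=3)[:,:,::-1])
lgo(.545,.2855,.115,-.32);print(ctrl.observe()['wrist_force'])"
```

```text
[0.544  0.2849 0.2226] [ 0.0564  0.4673 -0.8117  1.5618  0.3495  1.2642 -1.1284] 59.995606541633606 0.028748566470383485
0.96 [329.6, 189.9] 12986
0.68 [125.7, 110.9] 18450
0.57 [183.1, 249.1] 4353
lifter 0.56 (np.float64(0.8124303619687686), array([ 0.5441,  0.2863, -0.3174]))
pose [0.5436 0.2853 0.2228] th 1.2514 -> shift [-0.08  0.13  0.01] turn 0.001
[ 0.2937  0.0626 -1.7796]
```

View pics/s3.png

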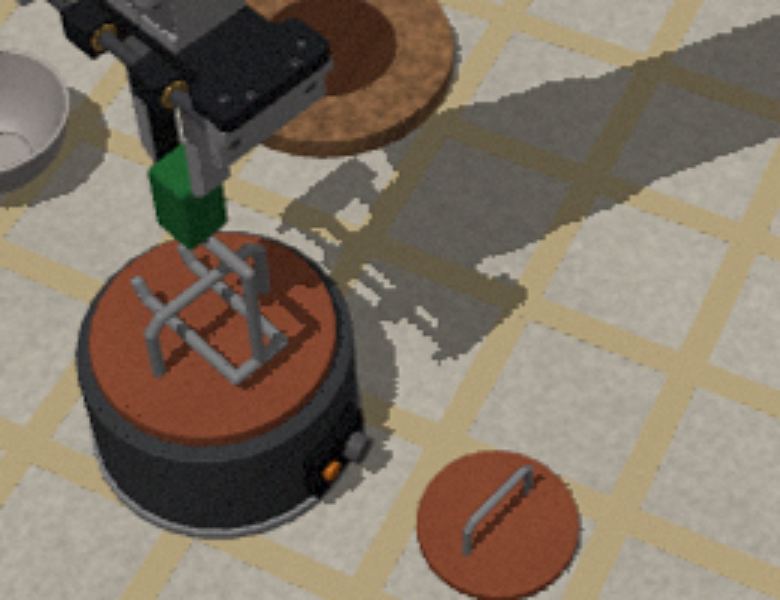

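The prongs pass under the loop bar between its legs (crop (190,300)), with the spine behind. Lifting slowly.

Call:
{"api": "apply_moves", "payload": {"rows": [2, 0, 0.1, -1, 0, 2, 0, 0.1, -1.7, 0, 2, 0, 0.1, -2.1, 0, 2, 0, 0.1, -2.4, 0, 2, 0, 0.1, -2.7, 0, 2, 0, 0.1, -3.1, 0, 2, 0, 0.1, -3.7, 0, 2, 0, 0.1, -4.4, 0, 2, 0, 0.1, -5.1, 0, 2, 0, 0.1, -5.7, 0, 2, 0, 0.1, -6, 0, 2, 0, 0.1, -6, 0]}}

```text
t: 9.45
eef_pos: [0.5449, 0.2847, 0.2828]
ee_rot: [0.811, 0.585, 0.0, -0.0]
wrist_force: [-0.1, 0.7, -4.6]
width: 0.029
grip_force: 60.0
```

```bash
python3 -c "
from h import *
cv2.imwrite('pics/s4.png',cv2.resize(ctrl.grab_frame('side')[140:340,180:440],None,fx=3,fy=3)[:,:,::-1])
s=ctrl.observe();print(s['wrist_force'],s['wrist_torque'],s['eef_pos'])
for a in(-.32,-.1): lgo(.632,-.018,.175,a)"
```

```text
[ 0.3917 -0.2985 -4.8398] [-0.0293 -0.0524 -0.009 ] [0.5448 0.2847 0.2825]
pose [0.5448 0.2847 0.2825] th 1.2508 -> shift [-26.14  17.8   -0.02] turn 0.0
pose [0.5448 0.2847 0.2825] th 1.2508 -> shift [-26.13  17.83  -0.02] turn -0.22
```

View pics/s4.png

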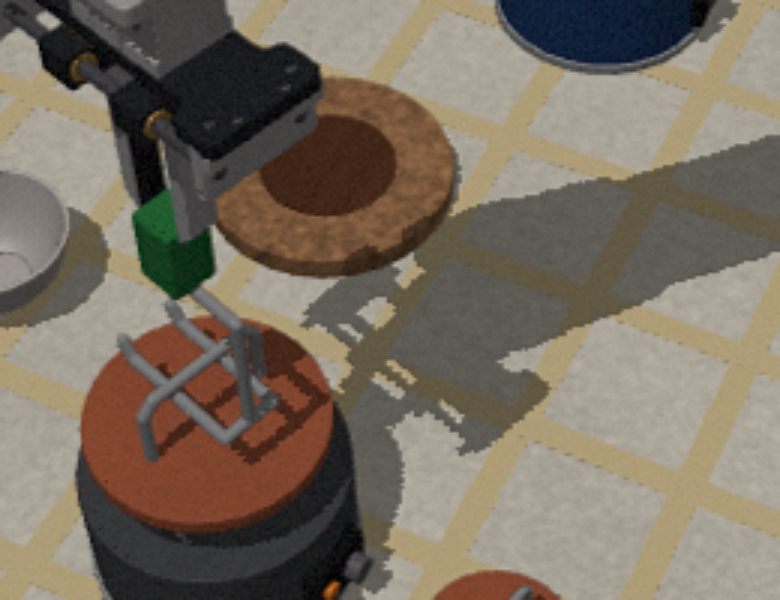

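The lid hangs level and clear of the kiln. Carrying it smoothly.

Call:
{"api": "apply_moves", "payload": {"rows": [2, -0.1, 0.1, 0, 0, 2, -0.4, 0.3, 0, 0, 2, -0.9, 0.6, 0, 0, 2, -1.6, 1.1, 0, 0, 2, -2.5, 1.7, 0, 0, 2, -3.6, 2.5, 0, 0, 2, -4.9, 3.3, 0, 0, 2, -6.3, 4.3, 0, 0, 2, -7.8, 5.3, 0, 0, 2, -9.4, 6.4, 0, 0, 2, -11, 7.5, 0, 0, 2, -12.6, 8.6, 0, 0]}}

```text
t: 11.0
eef_pos: [0.5872, 0.1366, 0.2827]
ee_rot: [0.811, 0.585, -0.0, -0.0]
wrist_force: [1.0, 0.4, -4.7]
width: 0.0282
grip_force: 60.0
```

Call:
{"api": "apply_moves", "payload": {"rows": [2, -1.6, 1.1, 0, -0.01, 2, -3.2, 2.2, 0, -0.03, 2, -4.8, 3.3, 0, -0.05, 2, -6.3, 4.3, 0, -0.07, 2, -7.7, 5.2, 0, -0.09, 2, -9, 6.1, 0, -0.11, 2, -10.1, 6.9, 0, -0.13, 2, -11, 7.5, 0, -0.15, 2, -11.7, 8, 0, -0.17, 2, -12.2, 8.3, 0, -0.19, 2, -12.5, 8.5, 0, -0.21, 2, -12.6, 8.6, 0, -0.22]}}

```text
t: 12.5
eef_pos: [0.6288, -0.0086, 0.2826]
ee_rot: [0.741, 0.671, -0.0, -0.0]
wrist_force: [-0.2, -0.7, -5.8]
width: 0.0285
grip_force: 60.0
```

```bash
cat > g.py <<'E'
from h import *
s=ctrl.observe();print(s['wrist_force'],s['eef_pos'],s['qpos'])
S=ctrl.grab_frame('side');T=ctrl.grab_frame('top');W=ctrl.grab_frame('wrist')
cv2.imwrite('pics/g.png',np.hstack([cv2.resize(S[100:300,200:400],(400,400)),cv2.resize(T[120:300,280:460],(400,400))])[:,:,::-1])
z=s["eef_pos"][2]-.1077-.054
for c in("top","side","wrist"):
    D=[d for d in ctrl.outline_of(c,"hot_lid")]
    for d in D:
        if d["mask"].sum()<800: continue
        f=fit(LID,[(c,d["mask"],s)],s["eef_pos"][:2],(-.1,),z)[0]
        if f[0]<3: print(c,d["centre"],f)
    for d in ctrl.outline_of(c,"rest")[:1]: print("rest",c,d["p"],d["mask"].sum(),fit(disc(.095,0,.02),[(c,d["mask"],s)],(.632,-.018),(0,),0)[0])
lgo(.632,-.018,.175,-.1)
E
python3 g.py
```

```text
[-0.1683 -0.689  -5.8224] [ 0.6288 -0.0086  0.2826] [ 0.5198  0.4483 -0.79    1.4387  0.3184  1.3861 -0.3777]
top [347.2, 201.8] (np.float64(1.87487700822682), array([ 0.6117,  0.0195, -0.2328]))
top [249.9, 307.0] (np.float64(2.5655880165880416), array([ 0.3458,  0.2623, -0.37  ]))
top [176.3, 309.2] (np.float64(1.4062067460716032), array([ 0.3378,  0.4443, -2.6872]))
rest top 0.93 969 (np.float64(5.572787712510456), array([0.5751, 0.0081, 0.3977]))
side [291.3, 163.7] (np.float64(0.2201490812939451), array([ 0.6255, -0.0018, -0.0396]))
rest side 0.58 3319 (np.float64(1.0343798820446815), array([0.6196, 0.0026, 0.1761]))
wrist [326.8, 188.8] (np.float64(2.475914086340391), array([0.6298, 0.0019, 0.7993]))
rest wrist 0.75 1060 (np.float64(19.169458862466655), array([ 0.6648,  0.0581, -0.7299]))
pose [ 0.6289 -0.0085  0.2827] th 1.4708 -> shift [-1.06  0.41 -0.  ] turn 0.0
```

View pics/g.png

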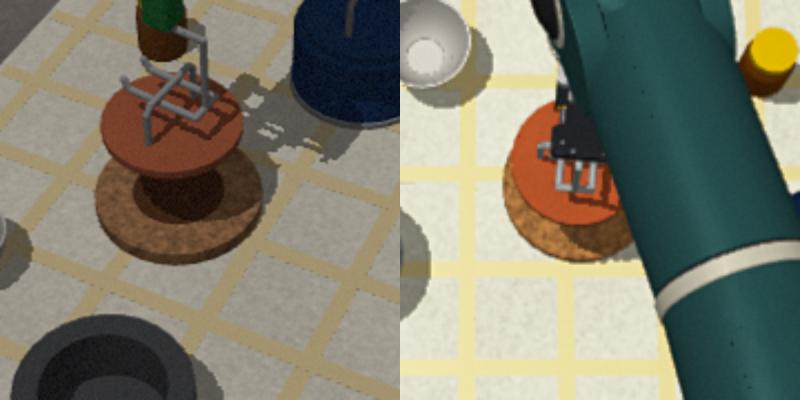

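Lid level above the rest, seen from the side at (172,123), slightly off-centre. Shifting and lowering to just above the cork, then re-measuring.

Call:
{"api": "apply_moves", "payload": {"rows": [2, -0.2, 0.1, 0.3, 0, 2, -0.4, 0.2, 0.9, 0, 2, -0.7, 0.3, 1.7, 0, 2, -0.9, 0.4, 2.6, 0, 2, -1.1, 0.5, 3.6, 0, 2, -1.2, 0.5, 4.6, 0, 2, -1.2, 0.5, 5.6, 0, 2, -1.2, 0.5, 6.6, 0, 2, -1.2, 0.5, 7.4, 0, 2, -1.2, 0.5, 8, 0, 2, -1.2, 0.5, 8.4, 0, 2, -1.2, 0.5, 8.5, 0]}}

```text
t: 14.45
eef_pos: [0.6326, -0.0211, 0.1975]
ee_rot: [0.742, 0.671, -0.0, -0.0]
wrist_force: [0.1, -0.2, -5.2]
width: 0.0287
grip_force: 60.0
```

```bash
python3 g.py
```

```text
[ 0.065  -0.2055 -5.1729] [ 0.6326 -0.0211  0.1975] [ 0.5234  0.5135 -0.7619  1.5437  0.3675  1.2329 -0.397 ]
top [350.7, 209.3] (np.float64(1.7231097474475614), array([ 0.6139, -0.0046, -0.1761]))
top [176.1, 308.9] (np.float64(2.1573545338285456), array([ 0.3429,  0.4681, -0.5124]))
top [250.9, 309.3] (np.float64(1.978636142786184), array([ 0.3503,  0.2774, -0.8646]))
rest top 0.79 927 (np.float64(7.898940947102351), array([0.5904, 0.0275, 0.5372]))
side [345.1, 355.2] (np.float64(2.7719081336513667), array([ 0.344 ,  0.3032, -1.2695]))
side [290.9, 188.3] (np.float64(0.1903758873346387), array([ 0.6297, -0.0149, -0.1067]))
side [301.9, 441.4] (np.float64(2.1795136547191154), array([ 0.3451,  0.4739, -0.7337]))
rest side 0.65 1855 (np.float64(4.686300087058564), array([0.6059, 0.0307, 0.2924]))
wrist [329.5, 190.7] (np.float64(2.408858831484827), array([ 0.6348, -0.0153,  0.6131]))
wrist [78.3, 17.0] (np.float64(1.9205626943153793), array([0.3789, 0.2922, 0.0637]))
pose [ 0.6327 -0.0211  0.1977] th 1.4708 -> shift [ 0.15 -0.1  -8.5 ] turn -0.0
```

View pics/g.png

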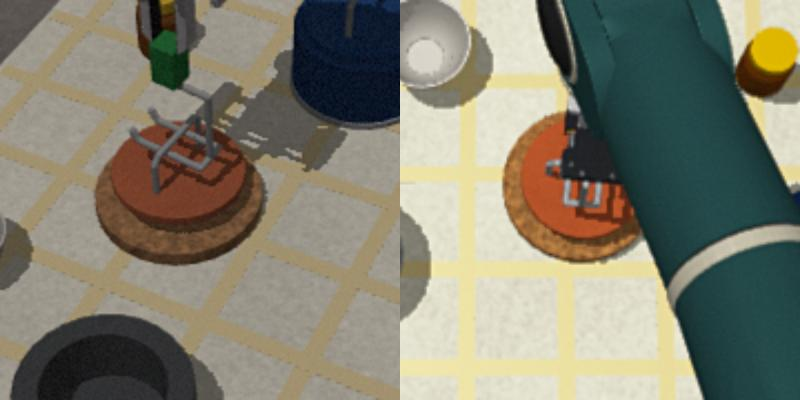

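Call:
{"api": "apply_moves", "payload": {"rows": [2, -0.2, 0.1, 0.3, 0, 2, -0.2, 0.1, 0.7, 0, 2, -0.2, 0.1, 1.0, 0, 2, -0.2, 0.1, 1.3, 0, 2, -0.2, 0.1, 1.5, 0, 2, -0.2, 0.1, 1.7, 0, 2, -0.2, 0.1, 2.0, 0, 2, -0.2, 0.1, 2.5, 0, 2, -0.2, 0.1, 3, 0, 2, -0.2, 0.1, 3.5, 0, 2, -0.2, 0.1, 3.8, 0, 2, -0.2, 0.1, 3.8, 0]}}

```text
t: 16.4
eef_pos: [0.6333, -0.0231, 0.1594]
ee_rot: [0.742, 0.671, -0.0, -0.0]
wrist_force: [0.1, -0.0, -2.1]
width: 0.0286
grip_force: 60.0
```

```bash
sed -i 's/^z=.*/z=.02/' g.py; python3 g.py | grep -v "0.34\|0.35"
```

```text
[ 0.0919 -0.0466 -2.0876] [ 0.6333 -0.0231  0.1594] [ 0.516   0.5483 -0.7459  1.5832  0.3947  1.1668 -0.4142]
rest top 0.7 1014 (np.float64(7.638320018180808), array([0.5976, 0.0326, 0.6681]))
rest side 0.78 1808 (np.float64(6.435313909685946), array([0.6055, 0.0325, 0.4837]))
wrist [327.0, 191.1] (np.float64(2.765661526972303), array([ 0.634 , -0.0128,  0.6573]))
wrist [55.2, 14.2] (np.float64(2.017647598636591), array([0.3663, 0.2994, 0.1468]))
rest wrist 0.83 8052 (np.float64(26.194670993675963), array([ 0.635 ,  0.0378, -0.3117]))
```

View pics/g.png

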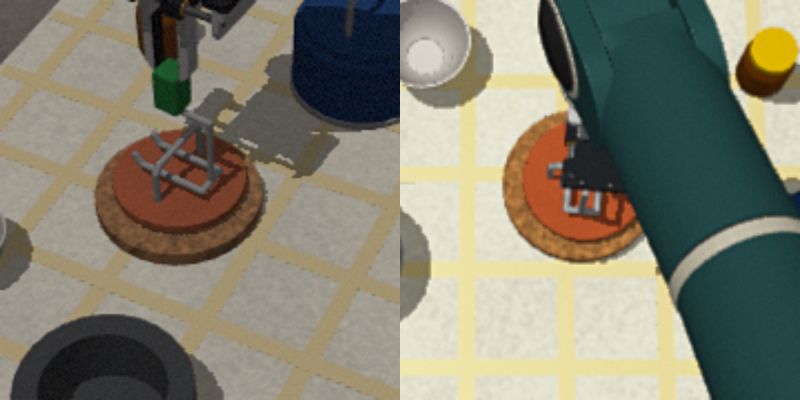

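The wrist force is back to the lifter's own weight, so the lid stands on the cork. Backing the prongs out level.

Call:
{"api": "apply_moves", "payload": {"rows": [2, 0, -0.4, 0, 0, 2, 0, -1.2, 0, 0, 2, 0, -2.4, 0, 0, 2, 0, -4, 0, 0, 2, 0, -5.8, 0, 0, 2, 0, -7.8, 0, 0, 2, 0, -10, 0, 0, 2, 0, -12.5, 0, 0, 2, 0, -15, 0, 0, 2, 0, -17, 0, 0, 2, 0, -18.3, 0, 0, 2, 0, -18.5, 0, 0]}}

```text
t: 18.35
eef_pos: [0.4489, -0.0049, 0.1598]
ee_rot: [0.742, 0.671, -0.0, 0.0]
wrist_force: [-0.3, -0.0, -1.5]
width: 0.0286
grip_force: 60.0
```

```bash
cat > k.py <<'E'
from h import *
s=ctrl.observe();print(s["t"],s["eef_pos"],s["wrist_force"],s["qpos"])
V=[];W=[]
for c,q in(("side",(290,197)),("top",(362,205)),("wrist",(470,200))):
    im=ctrl.grab_frame(c)
    D=ctrl.outline_of(c,"hot_lid")
    d=min(D,key=lambda d:np.hypot(*(np.array(d["centre"])-q)));print(c,d["centre"],d["mask"].sum(),"lid",fit(LID,[(c,d["mask"],s)],(.632,-.018),(-.1,),.02)[0])
    e=ctrl.outline_of(c,"rest")[0]["mask"]|d["mask"];print("  rest|lid",fit(np.vstack([disc(.095,0,.02),place(LID,0,0,.02,-.1)]),[(c,e,s)],(.632,-.018),(0,),0)[0])
    cs,_=cv2.findContours(e.astype(np.uint8),0,1)
lgo(.449,-.003,0,-.1)
E
python3 k.py
```

```text
18.35 [ 0.4489 -0.0049  0.1598] [-0.2588 -0.0072 -1.4607] [ 0.7337  0.1874 -0.8665  2.0226  0.1704  1.0032 -0.3165]
side [292.8, 189.2] 2844 lid (np.float64(0.05846529867147045), array([ 0.6325, -0.02  , -0.1741]))
  rest|lid (np.float64(0.08545195619685775), array([ 0.6321, -0.0181, -0.0041]))
top [359.5, 190.6] 1199 lid (np.float64(1.5629601909858353), array([ 0.6661, -0.0144, -0.0889]))Traceback (most recent call last):
  File "k.py", line 8, in <module>
    e=ctrl.outline_of(c,"rest")[0]["mask"]|d["mask"];print("  rest|lid",fit(np.vstack([disc(.095,0,.02),place(LID,0,0,.02,-.1)]),[(c,e,s)],(.632,-.018),(0,),0)[0])
      ~~~~~~~~~~~~~~~~~~~~~~~~~^^^
IndexError: list index out of range
```

Lid sits within about 2 mm of the rest's middle. Standing the lifter down.

Call:
{"api": "apply_moves", "payload": {"rows": [2, 0, 0, 1, 0, 2, 0, 0, 2.5, 0, 2, 0, 0, 3.8, 0, 2, 0, 0, 4.6, 0, 2, 0, 0, 5, 0, 2, 0, 0, 5.2, 0, 2, 0, 0, 5.2, 0, 2, 0, 0, 5.2, 0]}}

```text
t: 19.65
eef_pos: [0.4494, -0.0048, 0.1078]
ee_rot: [0.742, 0.671, 0.0, 0.0]
wrist_force: [-0.1, -0.1, -1.7]
width: 0.0286
grip_force: 60.0
```

Call:
{"api": "apply_moves", "payload": {"rows": [3.2, 0, 0, 0, 0, 3.6, 0, 0, 0, 0, 5, 0, 0, 0, 0, 7, 0, 0, 0, 0, 9.4, 0, 0, 0, 0, 9.4, 0, 0, 0, 0, 9.4, 0, 0, -1, 0, 9.4, 0, 0, -4, 0, 9.4, 0, 0, -8, 0, 9.4, 0, 0, -12, 0, 9.4, 0, 0, -16, 0, 9.4, 0, 0, -18, 0]}}

```text
t: 21.15
eef_pos: [0.4498, -0.0044, 0.2902]
ee_rot: [0.741, 0.671, 0.001, 0.001]
wrist_force: [-0.5, 0.6, -1.0]
width: 0.0943
grip_force: 0.0
```

```bash
python3 -c "
from h import *
s=ctrl.observe();print(s['t'],s['eef_pos'],s['wrist_force'],s['width'])
S=ctrl.grab_frame('side');d=ctrl.outline_of('side','lifter')[0]
print(fit(LIFTER,[('side',d['mask'],s)],(.449,-.003),(-.1,),0)[0])
cv2.imwrite('pics/end.png',S[:,:,::-1])"
```

```text
21.15 [ 0.4498 -0.0044  0.2902] [-0.5302  0.5935 -0.9692] 0.09426293633856542
(np.float64(0.2255664564456985), array([ 0.4497, -0.0013, -0.0875]))
```

View pics/end.png

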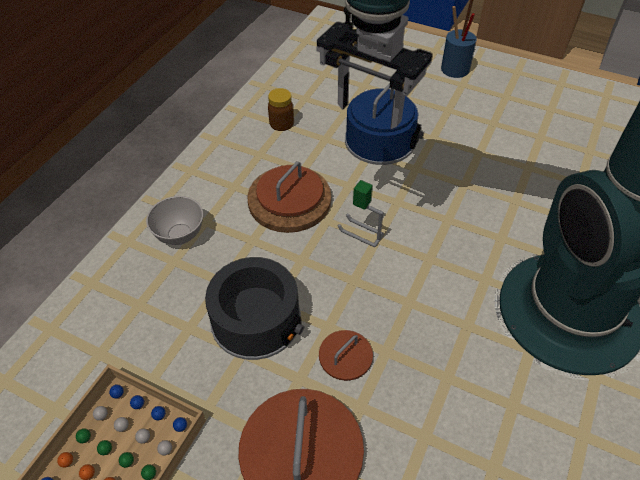

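The lid is centred on the cork at (290,190), the lifter stands upright at (362,212), and the blue pot's lid is untouched.

```bash
python3 -c "
from workcell import ctrl
print(ctrl.sign_off())"
```

```text
the job is handed in; nothing more can be done
None
```

Job handed in at about 21 s: the hot lid sits on the cork rest, measured about 2 mm from its centre, the lifter stands upright on the table clear of it, and the blue pot's lid was left alone.

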